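Seat a plate in a router pallet's corner fence and lock its cam clamp

ROBOT

A 6-joint arm with a two-finger parallel gripper is mounted at the origin on the work surface. World frame = base frame: x ahead of the robot, y to its left, z up, the work surface at z = 0. Lengths are in m, angles in rad, forces in N, time in s.
With the tool pointing down it reaches from about 0.275 to 0.825 m from the base axis. Payload 4.9 kg.
Tool frame: the origin (TCP) lies midway between the tips of the shut fingers; the grasp point (between the pads) lies 19 mm behind it; z points along the fingers, y is the line along which they close (so a half turn about z gives the same grasp; the last joint's range is limited). The gripper opens to 85 mm and grips with 20 to 120 N. Pads are 22 mm wide; open, the fingers measure 114 mm over their backs; the gripper's body (76 mm by 85 mm) begins 54 mm behind the grasp point. The pads swing forward as they close: fully open they stand 13 mm farther back than shut.
Start: joints at [1.02, 0.326, -0.193, 1.052, 0, 1.437], TCP at [0.223, 0.503, 0.231] pointing down, gripper open.
Joint ranges: [-2.65, 2.65], [-0.97, 1.79], [-1.3, 1.35], [-1.93, 2.1], [-1.47, 1.37], [-3.14, 3.14]. Speed limits (rad/s): [2.57, 2.57, 3.14, 3.14, 3.14, 3.14].

INTERFACE

Orientations are given as a unit quaternion [x, y, z, w].
In Python, from rig import robot gives the robot as it stands. The module is installed in compiled form; this text tells all that it offers. Calls block until the motion is done:
- robot.goto(position, orientation): joint-space move of the TCP to a pose.
- robot.move_linear(position, rotation=None, velocity=0.15, until_force=None): straight line of the TCP; rotation=None keeps the orientation; velocity is the mean speed in m/s. With until_force (N) it stops when the force on the tool has changed by that much, and returns True; else False.
- robot.move_j(angles): joint-space move.
- robot.set_gripper(opening, strength=None): finger opening in m; strength is the grip in N (None keeps the last); returns when the fingers have stopped.
- robot.hold(seconds).
- robot.solve_ik(position, orientation): joint angles nearest the present ones, or None.
- robot.get_state(): the state.
- robot.grab_frame(name): name is "side" or "top" or "wrist"; returns the picture (384x512x3 uint8, red, green, blue); there is no depth.
- robot.camera_model(name): a dict with "fov_y" (degrees; the focal length in pixels is half the picture's height over the tangent of half this angle, whatever the lens; pixels are square), "cx", "cy" (the principal point, pixels), "D" ([k1, k2, p1, p2, k3] as OpenCV has them; the pictures are not rectified), "world_from_camera" (4x4, takes a point from camera to world coordinates). Camera axes: x right, y up, looking along -z (the intrinsics and any distortion apply to the point x, -y, -z); pixel columns grow to the right and rows downward; lengths in m; the calibration is good to about 2 mm. A picture is of the moment at which its call begins: read the wrist's pose just before it. camera_model takes no time and is no camera call; for the wrist camera it gives the pose at the moment of the call.
A pose or a line that the arm cannot do raises robot.IKError and nothing moves.
- robot.finish_job(): hands the job in; it is judged then, once.
Trained networks look in the newest picture that a camera, given by its name, has taken for a name from the list of things; names that differ only in an ending like _2 or _b are one class to them, and where a whole thing is asked for, a point or a joint stands for the part that bears it (a point fixed in the world has none). Each returns a list of dicts, best first, with "conf" (0 to 1); they miss things now and then, are a little off and sometimes report something else, mostly with a low value. They report only what shows in the picture. A call takes as long as a camera call. They do not tell look-alikes from the thing itself.
- robot.trace(camera, query): "mask" (384x512 bool, what is visible of it) and "rect" ([left, top, right, bottom] in pixels, round what is visible of it).
The state is a dict: "t": time; "q": joint angles; "qvel": joint speeds; "tau": joint torques, N m; "tool_pos": TCP position; "tcp_rot": TCP orientation; "wrist_force": force on the tool from outside, world axes, zero at the start; "wrist_torque": the same for the moment, N m; "finger_gap": finger opening in m; "grip_force": force on a finger pad.
Only numpy, scipy, OpenCV 4.12 (cv2) and the standard library are available. Lean on these libraries where they do the work, as an engineer would, in place of code of your own. Each camera call takes 0.05 s, during which the arm holds its last target. There are 200 camera calls.

TASK

With the fingertips only, push the blue-topped aluminium plate along the board until it sits home and square in the corner of the two steel fences, then push the red-handled cam lever round counter-clockwise (seen from above) until the cam locks firmly against the plate. Slide the plate, never pick it up or tip it, let go at the end, and leave the other things where they are.

Things in the scene. Friction and masses are not known exactly. Their poses are not given: they have to be found in the camera images.
- pallet: Brown router pallet (spoilboard) fixed to the bench, 240 (x) x 420 (y) x 18 mm thick, brass inserts flush with its top. Origin: centre of its underside, on the bench; x points to the rear fence, y to the side-fence end, z up.
- fence_corner (a point): Inner corner of the two bare steel fences, on the pallet's top (pallet frame +85, +70, +18 mm), axes as the pallet's. Fences are 20 mm thick, 16 mm high. Rear fence: inner face at pallet x = +85, from y = -175 to +90 mm. Side fence: inner face at pallet y = +70, from x = +25 to +85 mm. They stop the plate's +x and +y edges.
- blank: Loose aluminium plate, blue-dyed top, 90 (x) x 130 (y) x 12 mm, about 0.4 kg, friction about 0.3, lying on the pallet to the -y side of the cam. Origin: centre of its underside; z up. Home, its axes lie along the pallet's and its centre is at pallet x = +40, y = +5 mm. Only when it lies along the rear fence can it pass between that fence and the open cam, with 7 mm or more to spare.
- blank_corner (a point): Lower corner of the plate at its +x, +y end (45, 65, 0 mm in the plate's frame), which goes into the fence corner.
- cam_pivot (a point): Vertical pivot axis of the cam clamp at the pallet's top (pallet frame -32.7, +25, +18 mm); axes as the pallet's. A black steel eccentric disc, 40 mm in diameter and 14 mm high, turns on it with the lever, its centre 10 mm off the pivot.
- cam_lever (a joint): Cam lever angle, rad: 0 = fully open, pointing 135 degrees counter-clockwise from pallet +x (to -x, +y); grows counter-clockwise seen from above, stop at 1.9. Turns easily (0.12 N m) and stays where left. With the plate home the disc meets its -x edge at about 1.2 and stiffens quickly; firmly locked is about 1.3 to 1.9, and then holds by itself.
- lever_grip (a point): Point on the axis of the red round handle, 80 mm from the pivot and 10.5 mm above the pallet's top. The handle is 17 mm in diameter, lying level from 55 to 100 mm from the pivot; its underside is 2 mm above the pallet. x along the lever away from the pivot.
- endmill_tube: Clear tube with an orange cap, 22 mm diameter, 58 mm high, standing on the pallet behind the side fence. Origin: centre of its underside. Leave alone.
- oiler: White bottle with a yellow cap, 52 mm diameter, 120 mm high, standing on the bench. Origin: centre of its underside. Leave alone.
- chip_brush: Flat brush lying on the bench along its x, wooden handle to -x, 200 mm long, 42 mm wide, 20 mm high. Origin: under its middle. Leave alone.
- caliper: Digital caliper lying on the bench, 230 mm long along its x, jaws to -y. Origin: under the middle of its beam. Leave alone.
Not all that is in view belongs to the job. Of the things like the blank, leave any that is green, turquoise or white; of the rest the larger one is meant.

How it is judged:
By the outcome, as a careful person would: the job done as asked, in the order asked, and still so for the second after the job is handed in, with the robot touching nothing.
It also fails if it takes over 72 s, if anything falls off the work surface, if the arm or the gripper's body presses on something with over 40 N, if the wrist force passes 120 N, or if a joint passes its speed limit or range.

## Working session

There is one attempt and no reset: what is moved stays moved. The work goes in short steps, each a Python script; the robot and the scene stay as the last script left them, time stands still between calls to the robot, and variables do not carry over. Pictures are saved under pics/ and viewed, at most 10 in all, crops included, and the job is handed in when it is done.

```bash
mkdir -p pics; cat > h.py <<'E'
import numpy as np, cv2
from rig import robot
def K(m):
    f=192/np.tan(np.radians(m["fov_y"])/2); return np.array([[f,0,m["cx"]],[0,f,m["cy"]],[0,0,1.]])
def ray(m,uv):
    p=cv2.undistortPoints(np.array(uv,float).reshape(-1,1,2),K(m),np.array(m["D"],float)).reshape(-1,2)
    T=np.array(m["world_from_camera"]); d=np.c_[p[:,0],-p[:,1],-np.ones(len(p))]@T[:3,:3].T
    return T[:3,3],d
def toz(m,uv,z):
    o,d=ray(m,uv); return o+d*((z-o[2])/d[:,2])[:,None]
def proj(m,P):
    T=np.linalg.inv(np.array(m["world_from_camera"])); c=np.atleast_2d(P)@T[:3,:3].T+T[:3,3]
    c=c*[1,-1,-1]; return cv2.projectPoints(c.reshape(-1,1,3),np.zeros(3),np.zeros(3),K(m),np.array(m["D"],float))[0].reshape(-1,2)
def snap(name,fn=None):
    m=robot.camera_model(name); im=robot.grab_frame(name)
    if fn: cv2.imwrite("pics/"+fn,im[:,:,::-1])
    return m,im
E
python3 - <<'E'
from h import *
for n in("top","side"):
    m,im=snap(n,n+"0.png")
    print(n,m["fov_y"],m["cx"],m["cy"],m["D"],np.round(m["world_from_camera"],3).tolist())
    for q in("pallet","blank","cam_lever"):
        for r in robot.trace(n,q)[:4]:
            M=r["mask"].astype(np.uint8); c,_=cv2.findContours(M,0,2); c=max(c,key=cv2.contourArea)
            b=cv2.boxPoints(cv2.minAreaRect(c))
            print(n,q,round(r["conf"],2),np.round(r["rect"]),np.round(b).tolist(),np.round(toz(m,b,0.03 if q!="pallet" else .018)[:,:2],3).tolist())
a,b=[cv2.imread(f"pics/{n}0.png") for n in("top","side")]
s=robot.get_state();print(s["t"],s["tcp_rot"])
E
```

```text
top 51.10025215350047 252.1670174960574 189.6630460933158 [0.0381024 0.        0.        0.        0.       ] [[0.0, 0.991, -0.137, 0.386], [-1.0, -0.001, -0.01, 0.013], [-0.01, 0.137, 0.991, 1.137], [0.0, 0.0, 0.0, 1.0]]
top pallet 0.75 [179. 128. 344. 244.] [[178.0, 161.0], [323.0, 124.0], [344.0, 206.0], [198.0, 243.0]] [[0.623, 0.237], [0.73, -0.179], [0.494, -0.231], [0.392, 0.173]]
top blank 0.95 [225.  83. 262. 112.] [[225.0, 87.0], [244.0, 76.0], [260.0, 102.0], [241.0, 113.0]] [[0.839, 0.102], [0.872, 0.049], [0.793, 0.003], [0.76, 0.056]]
top blank 0.78 [268. 156. 326. 199.] [[265.0, 169.0], [310.0, 150.0], [323.0, 180.0], [278.0, 199.0]] [[0.599, -0.012], [0.653, -0.137], [0.566, -0.172], [0.513, -0.048]]
top blank 0.74 [278.  80. 306. 113.] [[274.0, 104.0], [288.0, 77.0], [307.0, 87.0], [293.0, 114.0]] [[0.786, -0.037], [0.866, -0.078], [0.835, -0.132], [0.757, -0.091]]
top blank 0.67 [134. 260. 189. 314.] [[132.0, 285.0], [176.0, 261.0], [193.0, 291.0], [148.0, 315.0]] [[0.282, 0.347], [0.345, 0.23], [0.266, 0.184], [0.204, 0.3]]
top cam_lever 0.56 [235. 188. 265. 228.] 
[... 1092 characters left out ...]
7.0], [270.0, 163.0], [274.0, 195.0], [236.0, 199.0]] [[0.647, -0.129], [0.548, -0.175], [0.513, -0.031], [0.603, 0.009]]
side blank 0.63 [132. 195. 167. 218.] [[129.0, 201.0], [165.0, 195.0], [168.0, 212.0], [132.0, 218.0]] [[0.863, 0.078], [0.784, 0.034], [0.752, 0.096], [0.828, 0.137]]
side cam_lever 0.61 [203. 159. 314. 272.] [[202.0, 160.0], [312.0, 160.0], [312.0, 271.0], [202.0, 271.0]] [[0.742, -0.145], [0.43, -0.22], [0.391, 0.208], [0.614, 0.258]]
side cam_lever 0.6 [263. 200. 300. 228.] [[259.0, 208.0], [264.0, 196.0], [304.0, 216.0], [298.0, 227.0]] [[0.54, 0.03], [0.534, -0.019], [0.427, 0.036], [0.436, 0.08]]
0.4 [ 2.06893169e-01  9.78363529e-01 -1.42929395e-04 -4.28272198e-05]
```

View pics/top0.png

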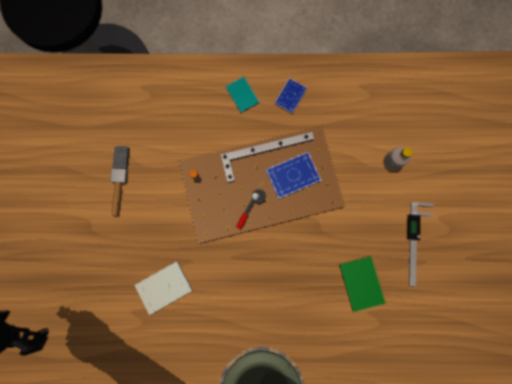

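View pics/side0.png

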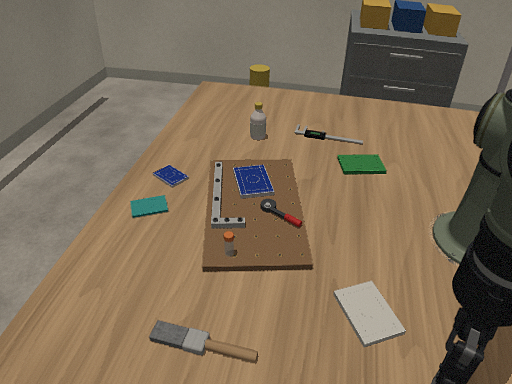

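Top view: the pallet, about (180–344, 127–243), is yawed about 14°. The target is the blue plate at (268–322, 153–197), the red lever is at (240–265, 190–228), and the small blue plate at (291, 96) is a decoy. I'll look closer with the wrist camera.

```bash
cat >> h.py <<'E'
def down(phi): return np.array([np.cos(phi/2),np.sin(phi/2),0,0])  # tool x heading phi, z down
E
python3 - <<'E'
from h import *
y=np.radians(14.3)
for z in(.36,.30):
  for phi in (y,y+np.pi,y-np.pi/2,y+np.pi/2):
    q=robot.solve_ik([.52,-.03,z],down(phi)); print(z,round(phi,2),None if q is None else np.round(q,2))
q=robot.solve_ik([.52,-.03,.36],down(y+np.pi))
robot.goto([.52,-.03,.36],down(y+np.pi))
m,im=snap("wrist","w0.png")
print(m["fov_y"],m["cx"],m["cy"],m["D"],np.round(m["world_from_camera"],3).tolist(),robot.get_state()["t"])
for q in("pallet","blank","cam_lever"):
    for r in robot.trace("wrist",q)[:3]:
        print(q,round(r["conf"],2),np.round(r["rect"]))
E
```

```text
0.36 0.25 [-0.2   0.22 -0.01  1.34  0.    2.69]
0.36 3.39 [-0.2   0.22 -0.01  1.34  0.   -0.45]
0.36 -1.32 [-0.2   0.22 -0.01  1.34  0.   -2.02]
0.36 1.82 [-0.2   0.22 -0.01  1.34  0.    1.12]
0.3 0.25 [-0.2   0.23 -0.14  1.2   0.    2.69]
0.3 3.39 [-0.2   0.23 -0.14  1.2   0.   -0.45]
0.3 -1.32 [-0.2   0.23 -0.14  1.2   0.   -2.02]
0.3 1.82 [-0.2   0.23 -0.14  1.2   0.    1.12]
63.30394658865607 261.3176232399924 191.58685963822944 [-0.02987029  0.          0.          0.          0.        ] [[-0.248, -0.932, -0.264, 0.453], [0.969, -0.238, -0.07, -0.046], [0.002, -0.273, 0.962, 0.502], [0.0, 0.0, 0.0, 1.0]] 2.675
pallet 0.92 [136.  98. 417. 251.]
blank 0.92 [243. 292. 287. 335.]
blank 0.87 [168. 146. 261. 212.]
blank 0.63 [169. 272. 216. 324.]
cam_lever 0.6 [272. 107. 338. 172.]
```

View pics/w0.png

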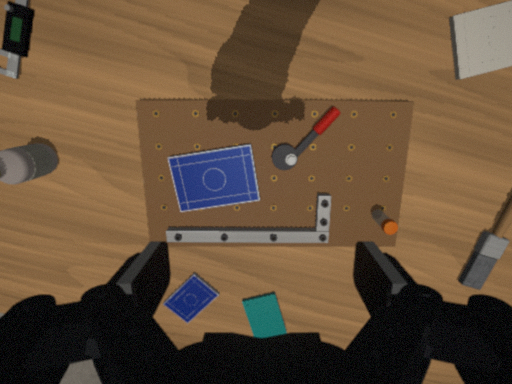

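Wrist view: plate at (169–260, 145–212), rear fence along row 237, fence corner near (318, 230), cam pivot near (288, 158), handle (316–338, 108–132). Next I'll fit the poses.

```bash
cat >> h.py <<'E'
def rect(m,mask,z):
    c,_=cv2.findContours(mask.astype(np.uint8),0,1); c=max(c,key=cv2.contourArea).reshape(-1,2)
    P=toz(m,c+0.0,z)[:,:2]
    (cx,cy),(w,h),a=cv2.minAreaRect((P*1000).astype(np.float32))
    if w>h: w,h,a=h,w,a-90       # h long = local y ; a = angle of local x
    a=(a+90)%180-90
    return np.array([cx/1000,cy/1000]),np.radians(a),(w,h)
def blue(im):
    h=cv2.cvtColor(im,cv2.COLOR_RGB2HSV); M=cv2.inRange(h,(108,120,40),(130,255,255))
    return cv2.morphologyEx(M,cv2.MORPH_CLOSE,np.ones((5,5)))
def R(a): return np.array([[np.cos(a),-np.sin(a)],[np.sin(a),np.cos(a)]])
E
python3 - <<'E'
from h import *
for n in("wrist","top"):
    m,im=snap(n)
    t=robot.trace(n,"pallet")
    c,a,s=rect(m,t[0]["mask"],.018); print(n,"pallet",t[0]["conf"],np.round(c,4),np.degrees(a),s)
    # cleaned: fill mask
    for r in robot.trace(n,"blank")[:5]:
        cb,ab,sb=rect(m,r["mask"],.030); print("  blank",r["conf"],np.round(cb,4),np.degrees(ab),sb,"in pallet",np.round(R(a).T@(cb-c)*1000,1))
    M=blue(im); k,L,st,ce=cv2.connectedComponentsWithStats(M)
    for i in range(1,k):
        if st[i,4]>200:
            cb,ab,sb=rect(m,L==i,.030); print("  blue",np.round(cb,4),np.degrees(ab),sb,"in pallet",np.round(R(a).T@(cb-c)*1000,1))
    h=cv2.cvtColor(im,cv2.COLOR_RGB2HSV); M=(((h[...,0]<5)|(h[...,0]>174))&(h[...,1]>180)&(h[...,2]>70)).astype(np.uint8)
    k,L,st,ce=cv2.connectedComponentsWithStats(M)
    for i in range(1,k):
        if st[i,4]>40: print("  red",st[i],np.round(R(a).T@(toz(m,ce[i],.030)[0,:2]-c)*1000,1))
    if n=="wrist":
        for p,z in [((318,230),.034),((318,196),.034),((166,230),.034),((288,158),.034)]:
            print(p,np.round(R(a).T@(toz(m,p,z)[0,:2]-c)*1000,1))
        def P(x,y,z): return proj(m,np.r_[c+R(a)@[x/1e3,y/1e3],z/1e3])[0]
        v=cv2.resize(im[80:260,120:430],None,fx=2.5,fy=2.5,interpolation=cv2.INTER_CUBIC)[:,:,::-1].copy()
        f=lambda L:cv2.polylines(v,[np.int32([(P(*q)-[120,80]+.5)*2.5 for q in L])],True,(0,255,255),1)
        f([(85,-175,34),(85,70,34),(25,70,34),(25,90,34),(105,90,34),(105,-175,34)]); f([(-120,-210,18),(120,-210,18),(120,210,18),(-120,210,18)]); f([(-32.7,25,32),(-32.7-71,25+71,28.5)])
        cv2.imwrite("pics/ov.png",v)
E
```

```text
wrist pallet 0.85 [0.5583 0.002 ] 13.744497299194336 (241.83116149902344, 420.68426513671875)
  blank 0.92 [0.8054 0.0507] -59.897308349609375 (61.68419647216797, 89.6404037475586) in pallet [251.6 -11.4]
  blank 0.87 [0.2897 0.2359] 29.03986930847168 (86.8970718383789, 88.91734313964844) in pallet [-205.3  291. ]
  blank 0.66 [ 0.8021 -0.0843] 59.72090530395508 (59.462974548339844, 87.24638366699219) in pallet [ 216.3 -141.8]
  blank 0.62 [ 0.5805 -0.0885] 22.980579376220703 (92.74687194824219, 131.51516723632812) in pallet [  0.1 -93.2]
  blank 0.56 [0.4831 0.0305] 59.75990676879883 (38.43403625488281, 124.32327270507812) in pallet [-66.3  45.6]
  blue [ 0.5809 -0.0888] 23.219951629638672 (83.11392974853516, 123.00878143310547) in pallet [  0.4 -93.5]
  blue [ 0.8035 -0.0842] 59.81806564331055 (53.212890625, 78.44827270507812) in pallet [ 217.8 -142. ]
  red [314 107  26  28 297] [-91.   75.9]
(318, 230) [82.7 73.3]
(318, 196) [25.2 69.7]
(166, 230) [  85.4 -173.5]
(288, 158) [-34.5  20.5]
top pallet 0.66 [0.5307 0.12  ] -75.71451091766357 (170.82254028320312, 238.13153076171875)
  blank 0.73 [ 0.287  -0.2674] -75.03028869628906 (88.43685150146484, 129.3532257080078) in pallet [ 315.3 -331.7]
  blank 0.62 [0.8217 0.0778] 84.42820739746094 (42.11252212524414, 84.01850891113281) in pallet [112.8 271.6]
  blank 0.56 [0.2745 0.2646] 31.151271820068356 (92.22599792480469, 133.10618591308594) in pallet [-203.3 -212.6]
```

View pics/ov.png

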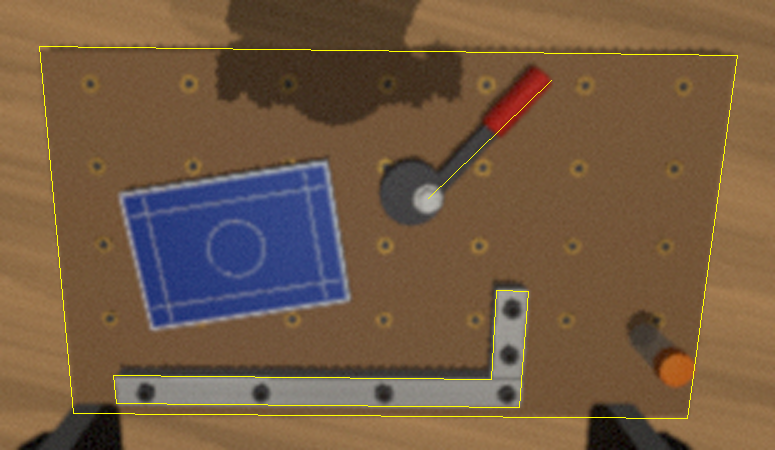

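The overlay fits: pallet at (0.5583, 0.002), yaw 13.7°; plate at pallet (0, −93), +9.5° relative. First push is toward the rear fence with two spread fingertips.

```bash
cat >> h.py <<'E'
C=np.array([.5583,.0020]); A=np.radians(13.74)
def W(x,y,z): return np.r_[C+R(A)@[x/1e3,y/1e3],z/1e3]
def back():
    s=robot.get_state(); p=s["tool_pos"]; return np.round(np.r_[R(A).T@(np.array(p[:2])-C),p[2]]*1000,1),np.round(np.r_[R(A).T@s["wrist_force"][:2],s["wrist_force"][2]],1),round(s["t"],2),round(s["finger_gap"],4)
E
python3 - <<'E'
from h import *
q=down(A+np.pi)
robot.set_gripper(.065)
robot.goto(W(-84,-93,90),q)
robot.move_linear(W(-84,-93,45),velocity=.15)
print(robot.move_linear(W(-84,-93,5),velocity=.03,until_force=3),back())
p=back()[0]; z=p[2]+3
robot.move_linear(W(-84,-93,z),velocity=.05)
print(back())
print(robot.move_linear(W(-8,-93,z),velocity=.04,until_force=12),back())
m,im=snap("wrist","w1.png"); print(robot.get_state()["t"])
E
```

```text
True (array([-84.2, -92.9,  11.7]), array([-0.9,  0.2,  6.6]), 6.03, 0.0652)
(array([-83.8, -93.1,  14.7]), array([ 0.1,  0.2, -0.3]), 6.28, 0.0647)
True (array([-15.7, -92.7,  13.8]), array([-0.2,  0.3,  0.6]), 7.88, 0.0651)
7.925
```

View pics/w1.png

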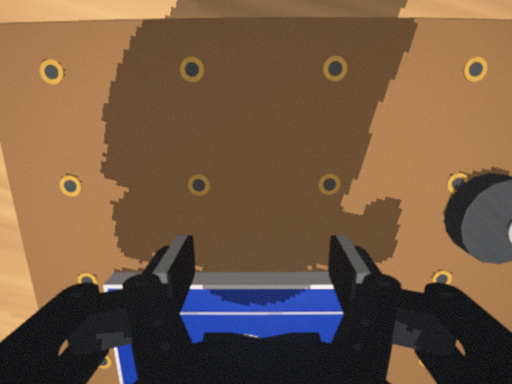

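The plate stopped flush on the rear fence, at the expected TCP x of −16. Next push is along +y.

```bash
python3 - <<'E'
from h import *
q=down(A+np.pi/2)
robot.move_linear(W(-35,-93,14.5),velocity=.08)
robot.move_linear(W(-35,-93,90),velocity=.2)
robot.set_gripper(.04)
robot.goto(W(38,-192,90),q)
robot.move_linear(W(38,-192,45),velocity=.15)
print(robot.move_linear(W(38,-192,5),velocity=.03,until_force=3),back())
z=back()[0][2]+3
robot.move_linear(W(38,-192,z),velocity=.05)
print(robot.move_linear(W(41,-80,z),velocity=.05,until_force=15),back())
print(robot.move_linear(W(41,-62,z),velocity=.03,until_force=12),back())
robot.move_linear(W(41,-90,z),velocity=.08)
robot.move_linear(W(41,-90,90),velocity=.2)
robot.goto(W(-20,-10,300),down(A+np.pi))
m,im=snap("wrist"); print(robot.get_state()["t"])
v=im[60:384,60:460]
cv2.imwrite("pics/w2.png",cv2.resize(v,None,fx=1.8,fy=1.8,interpolation=cv2.INTER_CUBIC)[:,:,::-1])
M=blue(im); k,L,st,ce=cv2.connectedComponentsWithStats(M)
i=1+np.argmax(st[1:,4]); cb,ab,sb=rect(m,L==i,.030); print(np.round(R(A).T@(cb-C)*1000,1),np.degrees(ab-A),sb)
E
```

```text
True (array([  37.8, -191.8,   16.6]), array([-0.7,  0.6,  5. ]), 11.9, 0.0398)
False (array([ 41.1, -80.1,  19.6]), array([-1.2, -1.6,  0.4]), 14.54, 0.0403)
True (array([ 40.8, -72.2,  19.7]), array([ 0.2, -1.3,  0.8]), 14.97, 0.0402)
17.2333
[40.5  5.2] -0.05221866607666071 (82.72175598144531, 123.58228302001953)
```

View pics/w2.png

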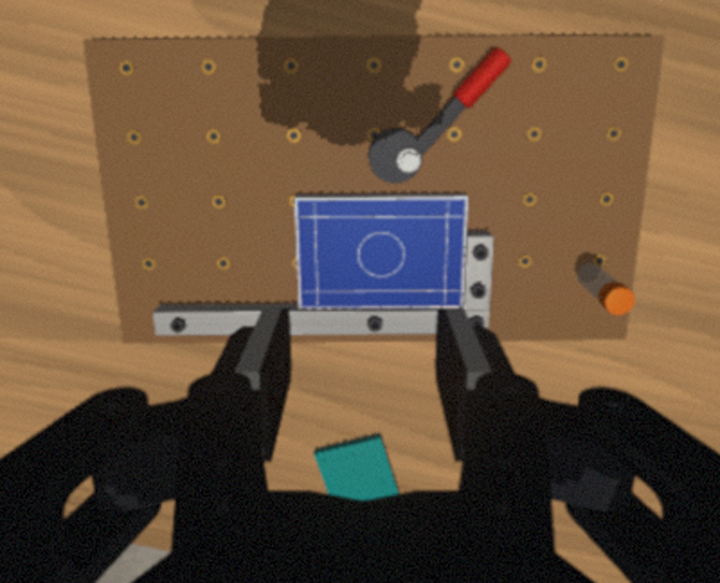

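The plate is home and square: measured (40.5, 5.2) mm, −0.05°. Now the lever, with the fingers shut.

```bash
cat >> h.py <<'E'
P0=np.array([-32.7,25.])
def lev(phi,off=20,z=23,r=80):
    th=np.radians(135)+phi; u=np.array([np.cos(th),np.sin(th)]); t=np.array([-u[1],u[0]])
    p=P0+r*u-off*t; return W(p[0],p[1],z),down(A+th-np.pi/2)
E
python3 - <<'E'
from h import *
robot.set_gripper(0.0)
p,q=lev(0,38,90); robot.goto(p,q)
robot.move_linear(lev(0,38)[0],velocity=.12)
p,q=lev(0,8); hit=robot.move_linear(p,velocity=.04,until_force=1.5)
b=back(); v=b[0][:2]-P0; t=np.array([-.7071,-.7071]); print(hit,b,"off",-v@t)
for f in np.arange(.15,1.06,.15):
    p,q=lev(f,19.5); robot.move_linear(p,q,velocity=.06)
    print(round(f,2),back()[1:3])
for f in np.arange(1.12,1.6,.06):
    p,q=lev(f,19.5); h=robot.move_linear(p,q,velocity=.03,until_force=35)
    b=back(); print(round(f,2),h,b)
    if h or np.hypot(*b[1][:2])>50: break
m,im=snap("wrist"); cv2.imwrite("pics/w3.png",im[:,:,::-1])
E
```

```text
False (array([-83.7,  87.1,  23. ]), array([-0.3, -0.1, -0.6]), 21.49, -0.0002) off 7.848809999999992
0.15 (array([-0.3, -0.6, -0.3]), 21.79)
0.3 (array([ 0.3, -0.3,  0.1]), 22.15)
0.45 (array([ 0.3,  0.9, -0.2]), 22.51)
0.6 (array([-0.2,  0.7,  0.4]), 22.87)
0.75 (array([ 0.6,  0.1, -0.1]), 23.23)
0.9 (array([-0.8,  0.6, -0. ]), 23.58)
1.05 (array([-0.1, -0.4, -0.6]), 23.94)
1.12 False (array([-114.6,   17.4,   23. ]), array([-0. ,  2. , -0.2]), 24.28, -0.0001)
1.18 False (array([-114.1,   12.3,   23. ]), array([-0.2,  0.3, -1.2]), 24.6, 0.0001)
1.24 False (array([-113.2,    7.4,   23. ]), array([-1. ,  0.1,  0. ]), 24.92, 0.0002)
1.3 False (array([-112.6,    3.4,   22.8]), array([-1.8,  3.2,  1.4]), 25.23, 0.0)
1.36 False (array([-111.8,   -0.5,   22.7]), array([-2.3,  6.5,  2.8]), 25.55, 0.0001)
1.42 False (array([-111. ,   -4.2,   22.4]), array([-5.8,  7.5,  4.8]), 25.87, 0.0001)
1.48 False (array([-110.1,   -8.1,   22. ]), array([-6.2,  8. ,  2.9]), 26.18, 0.0002)
1.54 False (array([-109.4,  -11.2,   21.6]), array([-8.5, 10.6,  5. ]), 26.5, -0.0)
```

View pics/w3.png

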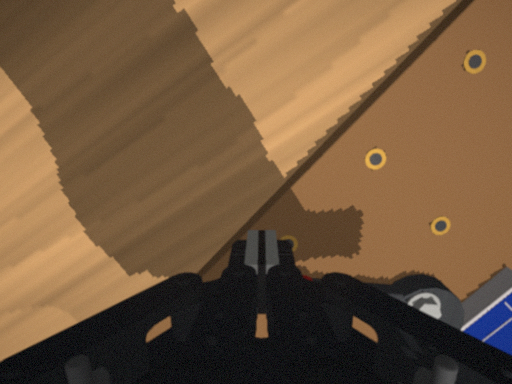

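```bash
python3 - <<'E'
from h import *
m,im=snap("wrist")
h=cv2.cvtColor(im,cv2.COLOR_RGB2HSV); M=(((h[...,0]<5)|(h[...,0]>174))&(h[...,1]>180)&(h[...,2]>60)).astype(np.uint8)
k,L,st,ce=cv2.connectedComponentsWithStats(M)
for i in range(1,k):
    if st[i,4]>40:
        v=R(A).T@(toz(m,ce[i],.030)[0,:2]-C)*1000; d=v-P0; print(st[i],v,np.hypot(*d),(np.arctan2(d[1],d[0])%(2*np.pi))-np.radians(135))
E
```

```text
(no output)
```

The cam is stiffening as expected (about 14 N), and the gripper hides the handle. I'll push a little further, then back off and check.

```bash
python3 - <<'E'
from h import *
for f in (1.6,1.66,1.72):
    p,q=lev(f,19.5); h=robot.move_linear(p,q,velocity=.03,until_force=30)
    b=back(); print(f,h,b)
    if h or np.hypot(*b[1][:2])>30: break
p,q=lev(f-.05,45); robot.move_linear(p,velocity=.08)
robot.move_linear(p+[0,0,.08],velocity=.2)
robot.goto(W(-20,-10,300),down(A+np.pi))
m,im=snap("wrist"); v=im[60:384,60:460]
cv2.imwrite("pics/w4.png",cv2.resize(v,None,fx=1.8,fy=1.8,interpolation=cv2.INTER_CUBIC)[:,:,::-1])
M=blue(im); k,L,st,ce=cv2.connectedComponentsWithStats(M)
i=1+np.argmax(st[1:,4]); cb,ab,sb=rect(m,L==i,.030); print(np.round(R(A).T@(cb-C)*1000,1),np.degrees(ab-A),sb)
h=cv2.cvtColor(im,cv2.COLOR_RGB2HSV); M=(((h[...,0]<5)|(h[...,0]>174))&(h[...,1]>180)&(h[...,2]>50)).astype(np.uint8)
k,L,st,ce=cv2.connectedComponentsWithStats(M)
for i in range(1,k):
    if st[i,4]>40:
        v=R(A).T@(toz(m,ce[i],.0285)[0,:2]-C)*1000; d=v-P0; print(st[i],v,np.hypot(*d),(np.arctan2(d[1],d[0])%(2*np.pi))-np.radians(135))
print(back())
E
```

```text
1.6 False (array([-108.4,  -14.6,   21.2]), array([-10.7,  11.6,   5.5]), 26.92, -0.0001)
1.66 False (array([-107. ,  -18.3,   20.7]), array([-12.3,  11.7,   3.5]), 27.23, 0.0001)
1.72 False (array([-106.7,  -20. ,   20.4]), array([-19.1,  17. ,  13.8]), 27.55, -0.0001)
[39.5  5.2] -0.12051319122314502 (83.93534851074219, 123.60613250732422)
[232  88  30  33 415] [-90.46567707 -27.31030167] 77.93100222513344 1.5212767537424234
(array([-21.5,  -9.6, 297.3]), array([-0.7, -0. , -0.8]), 29.55, -0.0007)
```

View pics/w4.png

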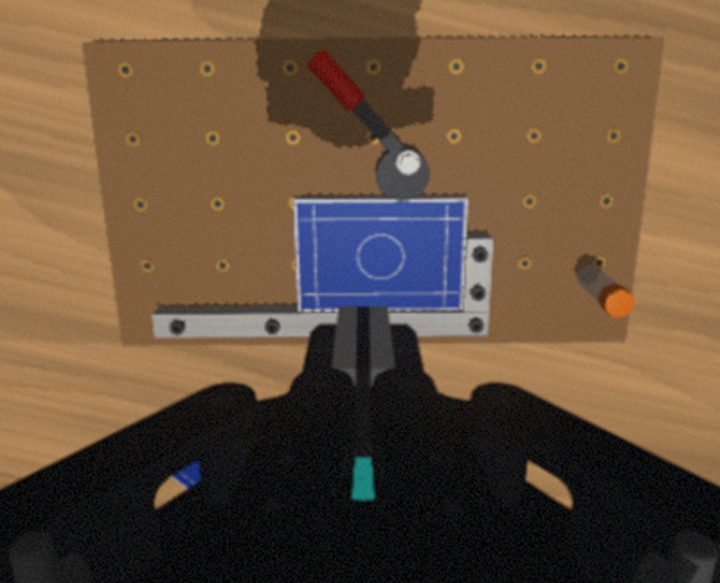

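The lever is at about 1.52 rad with the disc bearing on the plate. The plate is still home and square, and the robot is clear, so I'm handing in.

```bash
python3 -c "
from rig import robot
print(robot.finish_job())"
```

```text
the job is handed in; nothing more can be done
None
```

The blue-topped plate sits home and square in the fence corner (within about 0.5 mm and 0.1° by the wrist camera), the cam is locked at about 1.52 rad, the robot is clear of everything, and the job was handed in at about 30 s; the handed-in result itself was not reported back.

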